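Index the soldering turntable and hold its guard open

ROBOT

A 7-joint arm with a two-finger parallel gripper is mounted at the origin on the work surface. World frame = base frame: x ahead of the robot, y to its left, z up, the work surface at z = 0. Lengths are in m, angles in rad, forces in N, time in s.
With the tool pointing down it reaches from about 0.4 to 0.875 m from the base axis. Payload 19.3 kg.
Tool frame: the origin (TCP) lies at the very end of the fingers, on their centre line; the grasp point (between the pads) lies 19 mm behind it (bot.pinch_z is the distance from the TCP to the grasp point, in m); y points along the fingers, x is the direction in which the jaws open and shut, and the axes are right-handed (so a half turn about y gives the same grasp; the last joint's range is limited). The gripper opens to 85 mm and grips with 20 to 120 N. Pads are 22 mm wide; open, the fingers measure 114 mm over their backs; the gripper's body (76 mm by 85 mm) begins 54 mm behind the grasp point. The pads swing forward as they close: fully open they stand 13 mm farther back than shut.
Start: joints at [1.238, 0.521, -0.036, 1.599, 0.021, 1.021, -0.113], TCP at [0.162, -0.604, 0.231] pointing down, gripper open.
Joint ranges: [-2.91, 2.91], [-0.3, 2.13], [-1.5, 1.42], [0.17, 2.43], [-1.26, 4.41], [0.16, 1.93], [-2.52, 2.52]. Speed limits (rad/s): [1.89, 1.89, 2.39, 2.39, 3.01, 3.01, 3.01].

INTERFACE

Orientations are given as [roll, pitch, yaw] about the fixed x, y, z axes, in that order (R = Rz(yaw) Ry(pitch) Rx(roll)).
In Python, from workcell import bot gives the robot as it stands. The module is installed in compiled form; this text tells all that it offers.
- The arm moves only by the tool arm_command, never from a script. Its argument "moves" is a list of rows, each an object of numbers: "rx", "ry", "rz": the turn, a rotation vector about the tool's x, y, z in rad; "x", "y", "z": the shift along the tool's x, y, z in cm; "gripper": the opening, from -1 (shut) to 1 (fully open). In form: [{"rx": .., "ry": .., "rz": .., "x": .., "y": .., "z": .., "gripper": ..}, ...]. A call has 1 to 5 rows; each row is the pose to reach, as a shift and turn from the pose commanded when the call began, along the tool's axes at that moment; what a row does not reach only later rows make up. A row lasts 1/12 s, in which the tool goes at most 41.7 mm and 7.16 degrees, less where a joint would pass 70% of its speed; a pose out of reach is approached as far as the arm can. A call with a gripper value outside its range is refused whole. The fingers move at their own pace and stop on an object; "squeeze" is the grip in N (left out, the last holds). Time passes only in rows, so rows that repeat a pose let the fingers close. It gives the time, the measured TCP pose, the force and the opening at its end, in the units of the state.
- bot.observe(): the state, without advancing time (a new reading comes with each control period).
- bot.grab_frame(name): name is "scene" or "top" or "wrist"; returns (picture, depth): 480x640x3 uint8, red, green, blue; 480x640 float32, m along the optical axis (not along the pixel's ray), 0 where there is no reading.
- bot.camera_model(name): a dict with "vfov" (degrees; the focal length in pixels is half the picture's height over the tangent of half this angle, whatever the lens; pixels are square), "cx", "cy" (the principal point, pixels), "dist_coeffs" ([k1, k2, p1, p2, k3] as OpenCV has them; the pictures are not rectified), "extrinsics" (4x4, takes a point from camera to world coordinates); the wrist camera has in their place "mount" (4x4, takes a point from camera to tool coordinates, whose origin is the TCP and whose axes are the tool frame's). Camera axes: x right, y down, z forward; pixel columns grow to the right and rows downward; lengths in m; the calibration is good to about 2 mm. A picture is of the moment at which its call begins: read the wrist's pose just before it. camera_model takes no time and is no camera call.
- bot.job_done(): hands the job in, once; it reports no verdict.
Trained networks look in the newest picture that a camera, given by its name, has taken for a name from the list of things; names that differ only in an ending like _2 or _b are one class to them, and where a whole thing is asked for, a point or a joint stands for the part that bears it (a point fixed in the world has none). Each returns a list of dicts, best first, with "p" (0 to 1); they miss things now and then, are a little off and sometimes report something else, mostly with a low value. They report only what shows in the picture. A call takes as long as a camera call.
- bot.spot_in(name, camera): "box" ([left, top, right, bottom] in pixels, round what is visible of it).
- bot.masks_of(name, camera): "mask" (480x640 bool, what is visible of it) and "box" ([left, top, right, bottom] in pixels, round what is visible of it).
The state is a dict: "clock": time; "qpos": joint angles; "qd": joint speeds; "joint_efforts": joint torques, N m; "position": TCP position; "tool_rot": TCP orientation; "force": force on the tool from outside, world axes, zero at the start; "moment": the same for the moment, N m; "grip_width": finger opening in m.
Only numpy, scipy, OpenCV 4.12 (cv2) and the standard library are available. Lean on these libraries where they do the work, as an engineer would, in place of code of your own. Each camera call takes 0.05 s, during which the arm holds its last target.

TASK

Turn the soldering turntable (it has a centre knob) one position clockwise (seen from above), so that it clicks into its next rest with the next circuit board under the guard, and let go of it. Then lift the spring-loaded guard flap (it has a bar handle) to 60 degrees open and finish while still holding it there in the gripper, steady, so that the board can be inspected: the flap springs shut if it is let go. Leave the other things on the bench where they are.

Things in the scene. Friction and masses are not known exactly. Their poses are not given: they have to be found in the camera images.
- fixture: the fixed base of the turntable: a dark steel plate 360 x 380 mm (along its x and y), 6 mm thick, lying on the bench. Origin: on the turntable's axis, at bench level; z up. At yaw 0 its x axis points away from the robot, y to the robot's left. The guard is over the turntable's +y side; its hinge post, 30 x 22 mm, stands at (50, 172) mm in this frame, 80 mm high
- turret (a joint): angle of the turntable in rad, growing clockwise seen from above. Six rests 60 degrees (1.047 rad) apart, held by a sprung detent: it starts at the rest at 0 and the next rest clockwise is at 1.047. Let go anywhere but within about 5 degrees of half way, it pulls itself into the nearest rest. Turning it takes up to about 0.3 N m
- disc_top (a point): centre of the turntable's aluminium disc, 300 mm across, at its top face 43 mm above the bench. Six small brown circuit boards in black nests sit on it, centred 112 mm from the axis, 60 degrees apart; the nests come as near as 79 mm to the axis and up to 56 mm above the bench
- knob_grip (a point): a point on the turntable's axis inside the knob, 80 mm above the bench; it turns with the turntable. The black knob is an upright bar 16 mm thick (along this frame's x), 60 mm long (along y) and reaching from 53 to 98 mm above the bench, on a round collar 48 mm across. At turret angle 0 these axes are parallel to the fixture's, so the bar points to the guard
- guard (a joint): opening angle of the guard flap in rad: 0 shut (flap level), 1.047 is 60 degrees, stop at 1.75. A spring and its weight push it shut at every angle; holding it takes about 1.5 to 3 N at the handle
- guard_handle (a point): middle of the flap's bar handle, moves with the flap: a round black bar 10 mm thick along this frame's y (parallel to the hinge), 58 mm free length between its end posts, 33 mm above the flap's mid-plane and 85 mm from the hinge line (along the flap). x and z tilt with the flap; shut, they are parallel to the fixture's and the handle is 111 mm above the bench
- guard_edge (a point): middle of the flap's free edge, moves with the flap. The grey flap is 4 mm thick, 90 mm wide along the hinge and reaches 102 mm from the hinge line to this edge, where it has a 10 mm deep lip turned down; shut, it lies level 78 mm above the bench
- guard_hinge (a point): fixed point on the hinge line, in line with the middle of the handle, 78 mm above the bench; the hinge line runs along this frame's y axis (the fixture's y). At fixture frame (50, 110, 78) mm. Shut, the flap reaches from here to -x and it opens by its -x edge swinging up and over towards +x
- spool: solder spool, grey, 50 mm across and 42 mm tall, standing on the fixture's far right corner; origin at its underside; a bystander, leave it
- flux_jar: small amber jar, 44 mm across and 45 mm tall, standing on the fixture's far left corner; origin at its underside; a bystander, leave it
- tip_cleaner: steel pot with brass filling, 52 mm across and 39 mm tall, standing on the fixture's near left corner; origin at its underside; a bystander, leave it
- driver: screwdriver, 170 mm long, lying on the bench to the right of the fixture; origin at its underside; a bystander, leave it
- brush: brush, 160 mm long, lying on the bench to the left of the fixture; origin at its underside; a bystander, leave it
- parts_tray: white divided tray, 100 x 140 x 30 mm, on the bench to the left of the fixture; origin at its underside; a bystander, leave it
- meter: black hand-held meter, 150 x 75 x 32 mm, lying on the bench to the right of the fixture; origin at its underside; a bystander, leave it

How it is judged:
On the way, in this order (a step that is already met when the one before it is completed fails the run):
1. the turntable has clicked into the next rest clockwise, the knob is released and the guard is still shut (value of joint turret between 0.9 and 1.2 rad and contact force between the fingers and turret below 0.1 N and value of joint guard below 0.15 rad), for 0.2 s.
2. the gripper holds the guard open at 60 degrees (value of joint guard between 0.9 and 1.19 rad and contact force between the fingers and guard above 0.5 N), for 0.3 s.
At the end, for the whole second after the job is handed in: The turntable rests one position clockwise of its start (60 degrees, within about 8) and nothing of the robot pushes it; the guard is 60 degrees open, within 8 degrees, still, held by the gripper's fingers (contact above 0.5 N) and by nothing else, while the program finishes (all of step 2 and value of joint turret between 0.9 and 1.2 rad and velocity of joint guard between -0.1 and 0.1 rad/s and contact force between each of the arm, the fingers and turret below 0.5 N and contact force between each of spool, flux_jar, tip_cleaner, driver, brush, parts_tray, meter and guard below 0.1 N); the arm keeps its last pose, push and grip.
It fails at once if a bystander is moved more than 30 mm (distance of any of spool, flux_jar, tip_cleaner, driver, brush, parts_tray, meter from where it was at the start of the episode above 0.03 m).
It also fails if it takes over 40 s, if anything falls off the work surface, if the arm or the gripper's body presses on something with over 40 N, if the wrist force passes 120 N, or if a joint passes its speed limit or range.

## Working session

There is one attempt and no reset: what is moved stays moved. The work goes in short steps, Python scripts to look and compute and a tool call to move; the robot and the scene stay as the last step left them, time stands still between calls to the robot, and variables do not carry over. Pictures are saved under pics/ and viewed, and the job is handed in when it is done.

Besides the shell and the picture viewer there is one more tool, called after ">>>" as name([rows], argument=value, ...), one row to a line, values as JSON. arm_command: Moves the arm, as the interface text tells. Its arguments: {"type":"object","properties":{"moves":{"type":"array"},"squeeze":{"type":"number"}},"required":["moves"]}

```bash
mkdir -p pics; cat > h.py <<'E'
import numpy as np, cv2
from scipy.spatial.transform import Rotation as R
from workcell import bot
def save(n,p): cv2.imwrite('pics/'+p,cv2.cvtColor(n,cv2.COLOR_RGB2BGR))
def K(c):
    f=240/np.tan(np.radians(c['vfov'])/2); return np.array([[f,0,c['cx']],[0,f,c['cy']],[0,0,1.]])
def toolT():
    s=bot.observe();T=np.eye(4);T[:3,:3]=R.from_euler('xyz',s['tool_rot']).as_matrix();T[:3,3]=s['position'];return T
def ext(name):
    c=bot.camera_model(name)
    return c['extrinsics'] if 'extrinsics' in c else toolT()@np.array(c['mount'])
def cloud(name,d,E=None):
    c=bot.camera_model(name);E=ext(name) if E is None else E
    v,u=np.mgrid[0:480,0:640]
    p=np.stack([u,v],-1).reshape(-1,1,2).astype(float)
    n=cv2.undistortPoints(p,K(c),np.array(c['dist_coeffs'])).reshape(480,640,2)
    P=np.dstack([n[...,0]*d,n[...,1]*d,d])
    E=np.array(E);return P@E[:3,:3].T+E[:3,3]
def proj(name,P,E=None):
    c=bot.camera_model(name);E=np.array(ext(name) if E is None else E);I=np.linalg.inv(E)
    q=np.asarray(P).reshape(-1,3)@I[:3,:3].T+I[:3,3]
    return cv2.projectPoints(q,np.zeros(3),np.zeros(3),K(c),np.array(c['dist_coeffs']))[0].reshape(-1,2)
E
python3 - <<'E'
from h import *
s=bot.observe();print(s)
for n in ['scene','top','wrist']:
    im,d=bot.grab_frame(n);save(im,n+'0.png');np.save(n+'.npy',d);np.save(n+'_im.npy',im)
    if n=='top':
        for t in ['disc_top','knob_grip','spool','flux_jar','tip_cleaner','guard_handle','guard_edge','fixture']:
            for r in bot.spot_in(t,n)[:2]: print(t,r)
print(bot.observe()['clock']); print(toolT())
E
```

```text
{'clock': 0.0, 'qpos': array([ 1.2377999 ,  0.52201234, -0.03631175,  1.5999845 ,  0.02118125,
        1.02107139, -0.11281024]), 'qd': array([ 0.00101337,  0.00082029, -0.00057599, -0.00082445,  0.00030222,
        0.0008616 ,  0.00112117]), 'joint_efforts': array([ 2.86209715e-04, -9.27106619e+01,  1.97950311e+00, -3.69932020e+01,
        1.77148153e-02,  8.13624880e-03,  5.60640933e-05]), 'position': array([ 0.16224319, -0.60324442,  0.23073535]), 'tool_rot': array([-1.57086453e+00,  1.08919502e-03, -1.30804396e+00]), 'force': array([-0.01491563,  0.06407752, -0.38166858]), 'moment': array([-0.01125922,  0.03246282, -0.01086876]), 'grip_width': 0.08566248821670493}
disc_top {'box': [231.2, 179.1, 353.5, 306.5], 'p': 0.89}
knob_grip {'box': [228.0, 180.9, 358.8, 308.7], 'p': 0.6}
spool {'box': [360.8, 186.6, 382.8, 210.8], 'p': 0.62}
spool {'box': [125.8, 261.1, 167.6, 323.4], 'p': 0.19}
flux_jar {'box': [235.6, 157.8, 256.2, 178.2], 'p': 0.57}
tip_cleaner {'box': [201.7, 277.5, 229.5, 298.4], 'p': 0.93}
tip_cleaner {'box': [479.9, 181.4, 518.3, 247.1], 'p': 0.27}
guard_handle {'box': [221.3, 201.9, 271.7, 252.5], 'p': 0.77}
guard_handle {'box': [473.9, 274.5, 503.9, 342.4], 'p': 0.51}
guard_edge {'box': [222.1, 199.6, 270.0, 249.5], 'p': 0.98}
fixture {'box': [197.6, 155.8, 385.3, 333.0], 'p': 0.78}
fixture {'box': [236.8, 155.6, 253.0, 181.6], 'p': 0.16}
0.55
[[ 2.59774745e-01  4.09617804e-06  9.65669240e-01  1.62350992e-01]
 [-9.65669240e-01  4.39768907e-05  2.59774744e-01 -6.03523956e-01]
 [-4.14030470e-05 -9.99999999e-01  1.53796387e-05  2.31282238e-01]
 [ 0.00000000e+00  0.00000000e+00  0.00000000e+00  1.00000000e+00]]
```

View pics/top0.png

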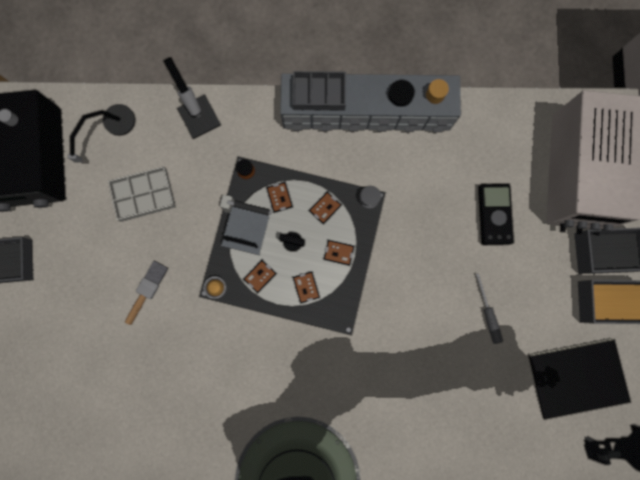

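View pics/scene0.png

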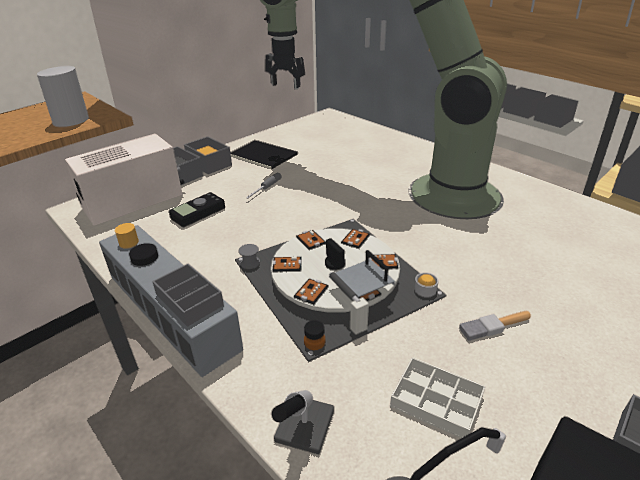

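```bash
python3 - <<'E'
from h import *
d=np.load('top.npy');P=cloud('top',d);np.save('P.npy',P)
x,y,z=P[...,0],P[...,1],P[...,2]
v,u=np.mgrid[0:480,0:640]
# knob bar & disc
b=(u>225)&(u<360)&(v>175)&(v<312)
for lo,hi,n in [(.04,.047,'disc'),(.088,.105,'knob/handle'),(.072,.084,'flap/post'),(.105,.125,'handle')]:
    m=b&(z>lo)&(z<hi); q=P[m]; print(n,m.sum(),q.mean(0),q.min(0),q.max(0))
m=(u>190)&(u<390)&(v>150)&(v<340)
h,e=np.histogram(z[m],np.arange(-.02,.14,.004));print([(round(a,3),c) for a,c in zip(e,h)])
for n,(l,t,r,bb) in dict(spool=(360.8, 186.6, 382.8, 210.8),jar=(235.6, 157.8, 256.2, 178.2),tip=(201.7, 277.5, 229.5, 298.4)).items():
    m=(u>l)&(u<r)&(v>t)&(v<bb)&(z>.03)&(z<.06); print(n,P[m].mean(0),m.sum())
E
```

```text
disc 6479 [0.54501221 0.0038946  0.04336405] [ 0.402666   -0.13193016  0.04000482] [0.70121381 0.17810316 0.04699998]
knob/handle 226 [0.56091309 0.03227095 0.09594466] [ 0.53170514 -0.01197768  0.088008  ] [0.63622029 0.16791034 0.1041177 ]
flap/post 1569 [0.58233431 0.12364206 0.07954783] [ 0.51725531 -0.01178359  0.07258583] [0.6542427  0.17401262 0.08399673]
handle 140 [0.54229781 0.13075322 0.11424505] [0.53028521 0.0951854  0.10844327] [0.55428094 0.16552863 0.11967592]
[(np.float64(-0.02), np.int64(0)), (np.float64(-0.016), np.int64(0)), (np.float64(-0.012), np.int64(48)), (np.float64(-0.008), np.int64(1338)), (np.float64(-0.004), np.int64(6635)), (np.float64(0.0), np.int64(8017)), (np.float64(0.004), np.int64(5601)), (np.float64(0.008), np.int64(1833)), (np.float64(0.012), np.int64(142)), (np.float64(0.016), np.int64(27)), (np.float64(0.02), np.int64(37)), (np.float64(0.024), np.int64(35)), (np.float64(0.028), np.int64(42)), (np.float64(0.032), np.int64(107)), (np.float64(0.036), np.int64(1284)), (np.float64(0.04), np.int64(4144)), (np.float64(0.044), np.int64(3275)), (np.flo
[... 195 characters left out ...]
nt64(17)), (np.float64(0.072), np.int64(145)), (np.float64(0.076), np.int64(749)), (np.float64(0.08), np.int64(754)), (np.float64(0.084), np.int64(152)), (np.float64(0.088), np.int64(39)), (np.float64(0.092), np.int64(59)), (np.float64(0.096), np.int64(104)), (np.float64(0.1), np.int64(23)), (np.float64(0.104), np.int64(1)), (np.float64(0.108), np.int64(24)), (np.float64(0.112), np.int64(84)), (np.float64(0.116), np.int64(38)), (np.float64(0.12), np.int64(0)), (np.float64(0.124), np.int64(0)), (np.float64(0.128), np.int64(0)), (np.float64(0.132), np.int64(0))]
spool [ 0.66389664 -0.16666704  0.04771172] 323
jar [0.72913767 0.13602439 0.05008518] 232
tip [0.44141409 0.19971605 0.03904174] 316
```

```bash
python3 - <<'E'
from h import *
P=np.load('P.npy');im=np.load('top_im.npy')
x,y,z=P[...,0],P[...,1],P[...,2]
# plate by darkness
g=im.max(2)
v,u=np.mgrid[0:480,0:640]
roi=(u>190)&(u<395)&(v>148)&(v<340)
m=((g<95)|(z>.03))&roi
m=cv2.morphologyEx(m.astype(np.uint8),cv2.MORPH_OPEN,np.ones((3,3)))
n,l,st,_=cv2.connectedComponentsWithStats(m);k=1+st[1:,4].argmax();m=l==k
# intersect plate pixel rays with z=.006
E=np.array(ext('top'));C=E[:3,3]
D=P-C;Q=C+D*((.006-C[2])/D[...,2])[...,None]
low=m&(z<.02)
pts=Q[low][:,:2].astype(np.float32)*1000
r=cv2.minAreaRect(pts);print('plate rect',r)
# disc
Q2=C+D*((.043-C[2])/D[...,2])[...,None]
dm=(z>.034)&(z<.05)&roi&(im.min(2)>110)
dm=cv2.morphologyEx(dm.astype(np.uint8),cv2.MORPH_OPEN,np.ones((3,3)))
n,l,st,_=cv2.connectedComponentsWithStats(dm);dm=l==1+st[1:,4].argmax()
print('disc',cv2.minEnclosingCircle(Q2[dm][:,:2].astype(np.float32)*1000))
for nme,mm,h in [('knob',roi&(z>.086)&(z<.104)&(np.hypot(x-.557,y)<.06),.098),('handle',roi&(z>.106),.116),('flap',roi&(z>.07)&(z<.088)&(y>.07),.08)]:
    q=C+D*((h-C[2])/D[...,2])[...,None];q=q[mm][:,:2].astype(np.float32)*1000
    print(nme,len(q),cv2.minAreaRect(q),np.mean(q,0))
    w,V=np.linalg.eigh(np.cov(q.T));print('axis deg',np.degrees(np.arctan2(*V[::-1,1]))%180)
E
```

```text
plate rect ((552.8055419921875, 18.791915893554688), (378.83551025390625, 361.2196960449219), 76.64842224121094)
disc ((551.25634765625, 18.211782455444336), 148.94642639160156)
knob 193 ((550.827880859375, 17.609323501586914), (59.61121368408203, 16.78352165222168), 77.59491729736328) [550.7689    17.410673]
axis deg 77.1862912473686
handle 293 ((542.4712524414062, 132.06663513183594), (76.16748046875, 6.806598663330078), 74.4583740234375) [nan nan]
axis deg nan
flap 1785 ((585.6672973632812, 136.56849670410156), (117.5953598022461, 116.83354187011719), 76.62853240966797) [585.5948  126.79847]
axis deg 22.32699034003369<stdin>:13: RuntimeWarning: divide by zero encountered in divide
<stdin>:13: RuntimeWarning: invalid value encountered in multiply
<stdin>:18: RuntimeWarning: divide by zero encountered in divide
<stdin>:18: RuntimeWarning: invalid value encountered in multiply
<stdin>:24: RuntimeWarning: divide by zero encountered in divide
<stdin>:24: RuntimeWarning: invalid value encountered in multiply
```

```bash
python3 - <<'E'
from h import *
im=np.load('top_im.npy')[140:350,180:400];save(cv2.resize(im,None,fx=3.5,fy=2.8),'topz.png')
E
```

```text
(no output)
```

View pics/topz.png

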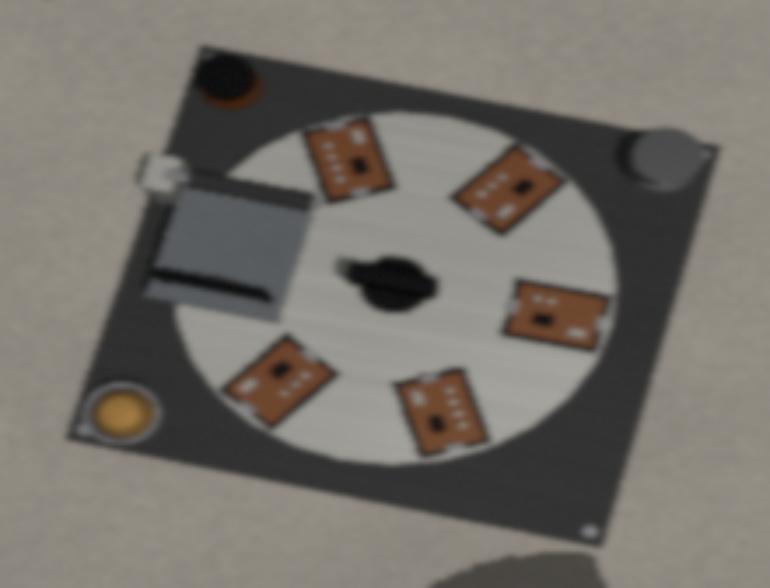

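```bash
cat >> h.py <<'E'
YAW=np.radians(-13.3);AX=np.array([.5515,.0182,0])
FR=R.from_euler('z',YAW).as_matrix()
def fx(p): return AX+FR@np.array(p)
def Rt(yaw_deg,tilt_deg=0):
    # yaw of jaw axis rel. to fixture x; tilt about fixture y (body towards +x fixture)
    c=np.array([[1,0,0],[0,0,1],[0,-1,0.]])
    return FR@R.from_euler('z',yaw_deg,degrees=True).as_matrix()@R.from_euler('y',tilt_deg,degrees=True).as_matrix()@c
def go(p,Rg,pz=0.019):
    "p: grasp-point goal (world)"
    T=toolT();t=np.array(p)+Rg[:,1]*pz
    print('shift cm',np.round(T[:3,:3].T@(t-T[:3,3])*100,2),'rot',np.round(R.from_matrix(T[:3,:3].T@Rg).as_rotvec(),3),'tcp goal',t.round(4))
E
python3 - <<'E'
from h import *
print(Rt(0)); go(fx([0,0,.20]),Rt(0)); print(bot.pinch_z)
E
```

```text
[[ 0.97317887  0.          0.23004974]
 [-0.23004974  0.          0.97317887]
 [ 0.         -1.          0.        ]]
shift cm [-49.93   5.03  53.73] rot [-0.    -1.076 -0.   ] tcp goal [0.5515 0.0182 0.181 ]
0.0187
```

>>> arm_command([
  {"x": -50, "y": 2, "z": 53.7, "ry": -1.076, "gripper": 1},
  {"x": -50, "y": 2, "z": 53.7, "ry": -1.076, "gripper": 1},
  {"x": -50, "y": 2, "z": 53.7, "ry": -1.076, "gripper": 1},
  {"x": -50, "y": 2, "z": 53.7, "ry": -1.076, "gripper": 1},
  {"x": -50, "y": 2, "z": 53.7, "ry": -1.076, "gripper": 1},
])

```text
invalid input at $.moves[0]: expected keys rx, ry, rz, x, y, z, gripper
```

```bash
python3 - <<'E'
from h import *
print(bot.observe()['qpos'].round(3),toolT().round(3)); go(fx([0,0,.22]),Rt(0))
E
```

```text
[ 1.238  0.521 -0.036  1.6    0.021  1.021 -0.113] [[ 0.26   0.     0.966  0.162]
 [-0.966  0.     0.26  -0.604]
 [-0.    -1.     0.     0.231]
 [ 0.     0.     0.     1.   ]]
shift cm [-49.93   3.03  53.73] rot [-0.    -1.076 -0.   ] tcp goal [0.5515 0.0182 0.201 ]
```

>>> arm_command([
  {"rx": 0, "ry": -1.076, "rz": 0, "x": -50, "y": 2, "z": 53.7, "gripper": 1},
  {"rx": 0, "ry": -1.076, "rz": 0, "x": -50, "y": 2, "z": 53.7, "gripper": 1},
  {"rx": 0, "ry": -1.076, "rz": 0, "x": -50, "y": 2, "z": 53.7, "gripper": 1},
  {"rx": 0, "ry": -1.076, "rz": 0, "x": -50, "y": 2, "z": 53.7, "gripper": 1},
  {"rx": 0, "ry": -1.076, "rz": 0, "x": -50, "y": 2, "z": 53.7, "gripper": 1},
])

```text
clock: 0.97
position: [0.2733, -0.4252, 0.2258]
tool_rot: [-1.571, -0.0, -0.677]
force: [1.2, -0.2, 0.0]
grip_width: 0.0856
```

```bash
python3 - <<'E'
from h import *
print(bot.observe()['qpos'].round(3),toolT().round(3)); go(fx([0,0,.22]),Rt(0))
E
```

```text
[ 1.072  0.347 -0.241  1.908  0.104  0.899  0.103] [[ 0.779  0.     0.626  0.273]
 [-0.626 -0.001  0.779 -0.425]
 [ 0.    -1.    -0.     0.226]
 [ 0.     0.     0.     1.   ]]
shift cm [-6.09  2.45 51.99] rot [ 0.    -0.445  0.   ] tcp goal [0.5515 0.0182 0.201 ]
```

>>> arm_command([
  {"rx": 0, "ry": -0.445, "rz": 0, "x": -6.1, "y": 1.5, "z": 52, "gripper": 1},
  {"rx": 0, "ry": -0.445, "rz": 0, "x": -6.1, "y": 1.5, "z": 52, "gripper": 1},
  {"rx": 0, "ry": -0.445, "rz": 0, "x": -6.1, "y": 1.5, "z": 52, "gripper": 1},
  {"rx": 0, "ry": -0.445, "rz": 0, "x": -6.1, "y": 1.5, "z": 52, "gripper": 1},
  {"rx": 0, "ry": -0.445, "rz": 0, "x": -6.1, "y": 1.5, "z": 52, "gripper": 1},
])

```text
clock: 1.38
position: [0.385, -0.2495, 0.2199]
tool_rot: [-1.571, -0.001, -0.233]
force: [1.4, -1.0, 0.5]
grip_width: 0.0853
```

```bash
python3 - <<'E'
from h import *
print(bot.observe()['qpos'].round(3)); go(fx([0,0,.20]),Rt(0))
E
```

```text
[ 0.799  0.297 -0.428  2.017  0.161  0.859  0.048]
shift cm [10.01  3.89 29.9 ] rot [ 0.    -0.001  0.001] tcp goal [0.5515 0.0182 0.181 ]
```

>>> arm_command([
  {"rx": 0, "ry": 0, "rz": 0, "x": 10, "y": 3.5, "z": 29.9, "gripper": 1},
  {"rx": 0, "ry": 0, "rz": 0, "x": 10, "y": 3.5, "z": 29.9, "gripper": 1},
  {"rx": 0, "ry": 0, "rz": 0, "x": 10, "y": 3.5, "z": 29.9, "gripper": 1},
  {"rx": 0, "ry": 0, "rz": 0, "x": 10, "y": 3.5, "z": 29.9, "gripper": 1},
  {"rx": 0, "ry": 0, "rz": 0, "x": 10, "y": 3.5, "z": 29.9, "gripper": 1},
])

```text
clock: 1.8
position: [0.4953, -0.074, 0.1967]
tool_rot: [-1.571, -0.001, -0.238]
force: [1.9, -1.4, 0.8]
grip_width: 0.0856
```

>>> arm_command([
  {"rx": 0, "ry": 0, "rz": 0, "x": 3.6, "y": 1.3, "z": 10.6, "gripper": 1},
  {"rx": 0, "ry": 0, "rz": 0, "x": 3.6, "y": 1.3, "z": 10.6, "gripper": 1},
  {"rx": 0, "ry": 0, "rz": 0, "x": 3.6, "y": 1.3, "z": 10.6, "gripper": 1},
  {"rx": 0, "ry": 0, "rz": 0, "x": 3.6, "y": 1.3, "z": 10.6, "gripper": 1},
])

```text
clock: 2.13
position: [0.5564, 0.0251, 0.1831]
tool_rot: [-1.568, 0.0, -0.232]
force: [-1.0, -0.5, -0.9]
grip_width: 0.0855
```

```bash
python3 - <<'E'
from h import *
print(bot.observe()['qpos'].round(3)); go(fx([0,0,.082]),Rt(0))
T=toolT();im,d=bot.grab_frame('wrist');save(im,'w1.png');np.save('w1.npy',d)
E=ext('wrist')
P=cloud('wrist',d,E);np.save('w1P.npy',P)
m=(P[...,2]>.085)&(P[...,2]<.104)&(np.hypot(P[...,0]-.5515,P[...,1]-.018)<.06)
q=P[m];print(m.sum(),cv2.minAreaRect(q[:,:2].astype(np.float32)*1000),q.mean(0))
E
```

```text
[ 0.197  0.507 -0.477  1.813  0.287  0.89  -0.642]
shift cm [-0.32 12.01 -0.82] rot [-0.003  0.    -0.   ] tcp goal [0.5515 0.0182 0.063 ]
1924 ((552.5775146484375, 15.511663436889648), (59.83791732788086, 15.637114524841309), 76.87899017333984) [0.55341693 0.01794799 0.09734096]
```

View pics/w1.png

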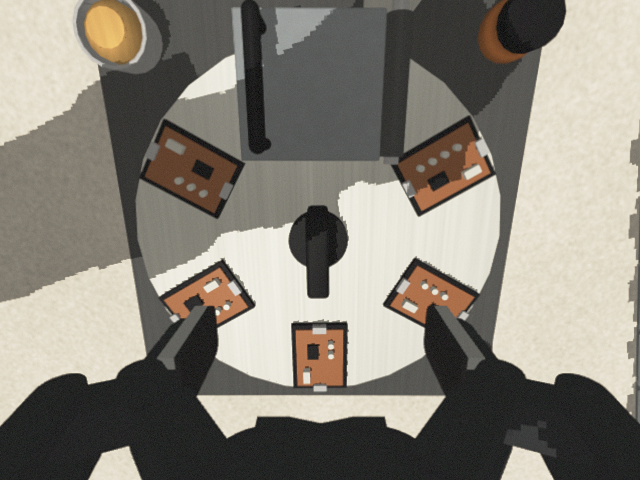

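```bash
python3 - <<'E'
from h import *
print(np.array(bot.camera_model('wrist')['mount']).round(3))
P=np.load('w1P.npy')
m=(P[...,2]>.105)&(P[...,2]<.125)&(P[...,1]>.06)&(P[...,1]<.2)
print(m.sum(),cv2.minAreaRect(P[m][:,:2].astype(np.float32)*1000),fx([-.035,.11,.111]))
print(toolT()[:3,3]); go([.552,.0175,.082],Rt(0))
E
```

```text
[[ 1.     0.001 -0.     0.002]
 [ 0.    -0.296  0.955 -0.143]
 [ 0.001 -0.955 -0.296  0.076]
 [ 0.     0.     0.     1.   ]]
2765 ((544.4718627929688, 129.89598083496094), (76.63028717041016, 10.395009994506836), 76.66582489013672) [0.54274421 0.13330142 0.111     ]
[0.55519898 0.02200314 0.1831314 ]
shift cm [-0.2  12.01 -0.53] rot [-0.001 -0.002 -0.001] tcp goal [0.552  0.0175 0.063 ]
```

>>> arm_command([
  {"rx": 0, "ry": 0, "rz": 0, "x": -0.2, "y": 3, "z": -0.5, "gripper": 1},
  {"rx": 0, "ry": 0, "rz": 0, "x": -0.2, "y": 6, "z": -0.5, "gripper": 1},
  {"rx": 0, "ry": 0, "rz": 0, "x": -0.2, "y": 9, "z": -0.5, "gripper": 1},
  {"rx": 0, "ry": 0, "rz": 0, "x": -0.2, "y": 11, "z": -0.5, "gripper": 1},
  {"rx": 0, "ry": 0, "rz": 0, "x": -0.2, "y": 12, "z": -0.5, "gripper": 1},
])

```text
clock: 2.6
position: [0.55, 0.0132, 0.0614]
tool_rot: [-1.572, 0.003, -0.239]
force: [0.4, -0.3, -0.6]
grip_width: 0.0856
```

```bash
python3 - <<'E'
from h import *
go([.552,.0175,.082],Rt(0))
E
```

```text
shift cm [ 0.1  -0.16  0.47] rot [ 0.001 -0.007 -0.003] tcp goal [0.552  0.0175 0.063 ]
```

>>> arm_command([
  {"rx": 0, "ry": -0.007, "rz": 0, "x": 0.1, "y": -0.1, "z": 0.4, "gripper": 1},
  {"rx": 0, "ry": -0.007, "rz": 0, "x": 0.1, "y": -0.1, "z": 0.4, "gripper": -1},
  {"rx": 0, "ry": -0.007, "rz": 0, "x": 0.1, "y": -0.1, "z": 0.4, "gripper": -1},
  {"rx": 0, "ry": -0.007, "rz": 0, "x": 0.1, "y": -0.1, "z": 0.4, "gripper": -1},
  {"rx": 0, "ry": -0.007, "rz": 0, "x": 0.1, "y": -0.1, "z": 0.4, "gripper": -1},
], squeeze=40)

```text
clock: 3.02
position: [0.5539, 0.0178, 0.0658]
tool_rot: [-1.571, -0.002, -0.231]
force: [-0.6, -0.6, -0.4]
grip_width: 0.0387
```

>>> arm_command([
  {"rx": 0, "ry": 0, "rz": 0, "x": 0, "y": 0, "z": 0, "gripper": -1},
  {"rx": 0, "ry": 0, "rz": 0, "x": 0, "y": 0, "z": 0, "gripper": -1},
  {"rx": 0, "ry": 0, "rz": 0, "x": 0, "y": 0, "z": 0, "gripper": -1},
  {"rx": 0, "ry": 0, "rz": 0, "x": 0, "y": 0, "z": 0, "gripper": -1},
])

```text
clock: 3.35
position: [0.5525, 0.018, 0.0652]
tool_rot: [-1.571, 0.001, -0.231]
force: [-9.3, 0.5, 14.3]
grip_width: 0.0157
```

```bash
python3 - <<'E'
from h import *
s=bot.observe();print(s['moment'],s['grip_width'],s['qpos'].round(3))
go([.552,.0175,.082],Rt(0))
E
```

```text
[ 0.08803448  1.75499184 -0.1158257 ] 0.015659531946996756 [ 0.145  0.669 -0.397  1.898  0.404  0.655 -0.731]
shift cm [-0.04  0.22 -0.06] rot [ 0.001  0.001 -0.001] tcp goal [0.552  0.0175 0.063 ]
```

>>> arm_command([
  {"rx": 0, "ry": 0.1, "rz": 0, "x": 0, "y": 0, "z": 0, "gripper": -1},
  {"rx": 0, "ry": 0.2, "rz": 0, "x": 0, "y": 0, "z": 0, "gripper": -1},
  {"rx": 0, "ry": 0.3, "rz": 0, "x": 0, "y": 0, "z": 0, "gripper": -1},
  {"rx": 0, "ry": 0.4, "rz": 0, "x": 0, "y": 0, "z": 0, "gripper": -1},
  {"rx": 0, "ry": 0.5, "rz": 0, "x": 0, "y": 0, "z": 0, "gripper": -1},
])

```text
clock: 3.77
position: [0.5522, 0.0182, 0.0652]
tool_rot: [-1.572, 0.001, -0.735]
force: [-11.8, 0.5, 14.7]
grip_width: 0.0157
```

```bash
python3 - <<'E'
from h import *
s=bot.observe();print(s['moment'],s['grip_width'],s['qpos'].round(3))
go([.552,.0175,.082],Rt(-60))
E
```

```text
[0.24098726 2.22770373 0.46372239] 0.015713872426310182 [ 0.051  0.653 -0.265  1.903  0.277  0.623 -1.124]
shift cm [ 0.03  0.22 -0.06] rot [ 0.002  0.544 -0.001] tcp goal [0.552  0.0175 0.063 ]
```

>>> arm_command([
  {"rx": 0, "ry": 0.11, "rz": 0, "x": 0, "y": 0, "z": 0, "gripper": -1},
  {"rx": 0, "ry": 0.22, "rz": 0, "x": 0, "y": 0, "z": 0, "gripper": -1},
  {"rx": 0, "ry": 0.33, "rz": 0, "x": 0, "y": 0, "z": 0, "gripper": -1},
  {"rx": 0, "ry": 0.44, "rz": 0, "x": 0, "y": 0, "z": 0, "gripper": -1},
  {"rx": 0, "ry": 0.55, "rz": 0, "x": 0, "y": 0, "z": 0, "gripper": -1},
])

```text
clock: 4.18
position: [0.5521, 0.0185, 0.0652]
tool_rot: [-1.573, 0.001, -1.286]
force: [-13.5, 3.1, 15.7]
grip_width: 0.0153
```

>>> arm_command([
  {"rx": 0, "ry": 0, "rz": 0, "x": 0, "y": 0, "z": 0, "gripper": -1},
  {"rx": 0, "ry": 0, "rz": 0, "x": 0, "y": 0, "z": 0, "gripper": 1},
  {"rx": 0, "ry": 0, "rz": 0, "x": 0, "y": 0, "z": 0, "gripper": 1},
  {"rx": 0, "ry": 0, "rz": 0, "x": 0, "y": 0, "z": 0, "gripper": 1},
  {"rx": 0, "ry": 0, "rz": 0, "x": 0, "y": 0, "z": 0, "gripper": 1},
])

```text
clock: 4.6
position: [0.5534, 0.0179, 0.0647]
tool_rot: [-1.571, 0.0, -1.281]
force: [0.2, -0.4, 0.8]
grip_width: 0.0633
```

```bash
python3 - <<'E'
from h import *
s=bot.observe();print(s['moment'],s['grip_width'],s['qpos'].round(3))
go([.552,.0175,.082],Rt(-60))
E
```

```text
[ 0.00175092 -0.07337346 -0.04695439] 0.06327161371936212 [-0.052  0.645 -0.121  1.908  0.129  0.596 -1.537]
shift cm [-0.01  0.17 -0.15] rot [-0.    -0.002 -0.   ] tcp goal [0.552  0.0175 0.063 ]
```

Rise, then look.

>>> arm_command([
  {"rx": 0, "ry": 0, "rz": 0, "x": 0, "y": -2, "z": 0, "gripper": 1},
  {"rx": 0, "ry": 0, "rz": 0, "x": 0, "y": -5, "z": 0, "gripper": 1},
  {"rx": 0, "ry": 0, "rz": 0, "x": 0, "y": -8, "z": 0, "gripper": 1},
  {"rx": 0, "ry": 0, "rz": 0, "x": 0, "y": -11, "z": 0, "gripper": 1},
  {"rx": 0, "ry": 0, "rz": 0, "x": 0, "y": -13, "z": 0, "gripper": 1},
])

```text
clock: 5.02
position: [0.5539, 0.0179, 0.1974]
tool_rot: [-1.569, -0.0, -1.281]
force: [1.0, 0.1, 0.1]
grip_width: 0.0855
```

>>> arm_command([
  {"rx": 0, "ry": -0.12, "rz": 0, "x": 0, "y": -13, "z": 0, "gripper": 1},
  {"rx": 0, "ry": -0.24, "rz": 0, "x": 0, "y": -13, "z": 0, "gripper": 1},
  {"rx": 0, "ry": -0.36, "rz": 0, "x": 0, "y": -13, "z": 0, "gripper": 1},
  {"rx": 0, "ry": -0.48, "rz": 0, "x": 0, "y": -13, "z": 0, "gripper": 1},
  {"rx": 0, "ry": -0.6, "rz": 0, "x": 0, "y": -13, "z": 0, "gripper": 1},
])

```text
clock: 5.43
position: [0.5544, 0.0179, 0.3279]
tool_rot: [-1.567, -0.004, -0.675]
force: [-0.0, 0.3, -0.9]
grip_width: 0.0853
```

```bash
python3 - <<'E'
from h import *
h=fx([-.035,.11,.111])
im,d=bot.grab_frame('wrist');save(im,'w2.png');P=cloud('wrist',d)
m=(P[...,2]>.085)&(P[...,2]<.104)&(np.hypot(P[...,0]-.5515,P[...,1]-.018)<.05)
q=P[m];print(m.sum(),cv2.minAreaRect(q[:,:2].astype(np.float32)*1000))
print(h);go([.5435,.1318,.18],Rt(0))
E
```

```text
850 ((552.999267578125, 18.433582305908203), (59.60889434814453, 16.06829261779785), 16.8612060546875)
[0.54274421 0.13330142 0.111     ]
shift cm [-7.87 16.51  8.31] rot [-0.001 -0.434  0.002] tcp goal [0.5435 0.1318 0.161 ]
```

View pics/w2.png

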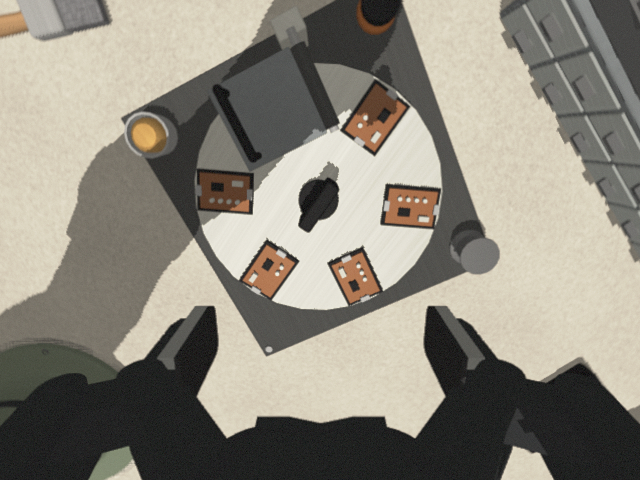

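The turntable sits at the next rest: the knob at about (318,205) px has turned about 60° clockwise. The guard is shut, with its handle bar from (220,90) to (255,158). Now I move above the handle.

>>> arm_command([
  {"rx": 0, "ry": -0.434, "rz": 0, "x": -7.9, "y": 15, "z": 8.3, "gripper": 1},
  {"rx": 0, "ry": -0.434, "rz": 0, "x": -7.9, "y": 15, "z": 8.3, "gripper": 1},
  {"rx": 0, "ry": -0.434, "rz": 0, "x": -7.9, "y": 15, "z": 8.3, "gripper": 1},
  {"rx": 0, "ry": -0.434, "rz": 0, "x": -7.9, "y": 15, "z": 8.3, "gripper": 1},
  {"rx": 0, "ry": -0.434, "rz": 0, "x": -7.9, "y": 15, "z": 8.3, "gripper": 1},
])

```text
clock: 5.9
position: [0.542, 0.1345, 0.1709]
tool_rot: [-1.571, 0.004, -0.243]
force: [0.4, -0.9, -0.3]
grip_width: 0.0852
```

>>> arm_command([
  {"rx": 0, "ry": 0, "rz": 0, "x": 0, "y": 0, "z": 0, "gripper": 1},
  {"rx": 0, "ry": 0, "rz": 0, "x": 0, "y": 0, "z": 0, "gripper": 1},
])

```text
clock: 6.07
position: [0.5435, 0.1324, 0.1737]
tool_rot: [-1.572, 0.002, -0.248]
force: [0.3, -0.8, 0.4]
grip_width: 0.0852
```

```bash
python3 - <<'E'
from h import *
im,d=bot.grab_frame('wrist');save(im,'w3.png');P=cloud('wrist',d)
m=(P[...,2]>.103)&(P[...,2]<.125)&(P[...,1]>.06)&(P[...,1]<.2)&(P[...,0]<.6)
print(m.sum(),P[m][:,2].max(),cv2.minAreaRect(P[m][:,:2].astype(np.float32)*1000),bot.observe()['qpos'].round(3))
go([.5435,.1318,.111],Rt(0))
E
```

```text
1900 0.11851986071904799 ((546.332763671875, 132.80165100097656), (77.76707458496094, 9.99634075164795), 76.88246154785156) [-0.074  0.508 -0.371  1.815  0.235  0.862 -0.805]
shift cm [-0.08  8.28 -0.  ] rot [ 0.001 -0.017 -0.   ] tcp goal [0.5435 0.1318 0.092 ]
```

View pics/w3.png

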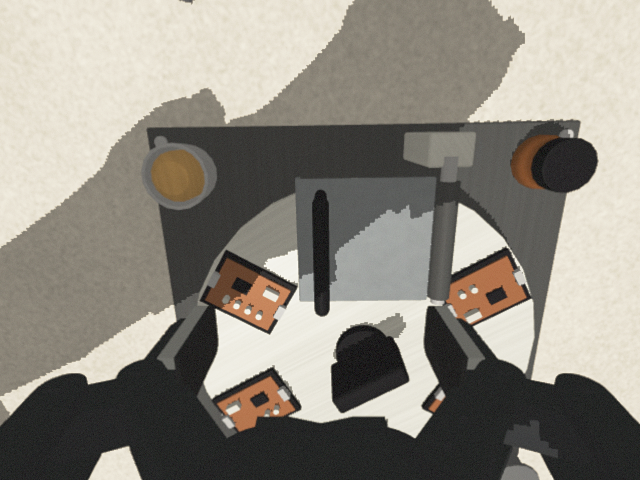

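>>> arm_command([
  {"rx": 0, "ry": -0.015, "rz": 0, "x": 0, "y": 3, "z": 0, "gripper": 1},
  {"rx": 0, "ry": -0.015, "rz": 0, "x": 0, "y": 6, "z": 0, "gripper": 1},
  {"rx": 0, "ry": -0.015, "rz": 0, "x": 0, "y": 7.8, "z": 0, "gripper": 1},
  {"rx": 0, "ry": -0.015, "rz": 0, "x": 0, "y": 7.8, "z": 0, "gripper": 0.2},
  {"rx": 0, "ry": -0.015, "rz": 0, "x": 0, "y": 7.8, "z": 0, "gripper": -0.2},
], squeeze=30)

```text
clock: 6.53
position: [0.5447, 0.1314, 0.0975]
tool_rot: [-1.571, -0.0, -0.234]
force: [0.3, -0.3, 0.2]
grip_width: 0.0641
```

```bash
python3 - <<'E'
from h import *
go([.5445,.1325,.113],Rt(0));print(bot.observe()['grip_width'])
E
```

```text
shift cm [-0.04  0.35  0.11] rot [ 0.    -0.002  0.   ] tcp goal [0.5445 0.1325 0.094 ]
0.06405986728942167
```

>>> arm_command([
  {"rx": 0, "ry": 0, "rz": 0, "x": 0, "y": 0.2, "z": 0, "gripper": -1},
  {"rx": 0, "ry": 0, "rz": 0, "x": 0, "y": 0.2, "z": 0, "gripper": -1},
  {"rx": 0, "ry": 0, "rz": 0, "x": 0, "y": 0.2, "z": 0, "gripper": -1},
  {"rx": 0, "ry": 0, "rz": 0, "x": 0, "y": 0.2, "z": 0, "gripper": -1},
  {"rx": 0, "ry": 0, "rz": 0, "x": 0, "y": 0.2, "z": 0, "gripper": -1},
], squeeze=30)

```text
clock: 6.95
position: [0.5436, 0.1325, 0.0952]
tool_rot: [-1.571, 0.001, -0.232]
force: [-6.6, 0.2, 6.5]
grip_width: 0.0088
```

>>> arm_command([
  {"rx": 0, "ry": 0, "rz": 0, "x": 0, "y": 0, "z": 0, "gripper": -1},
  {"rx": 0, "ry": 0, "rz": 0, "x": 0, "y": 0, "z": 0, "gripper": -1},
  {"rx": 0, "ry": 0, "rz": 0, "x": 0, "y": 0, "z": 0, "gripper": -1},
])

```text
clock: 7.2
position: [0.5436, 0.1324, 0.0952]
tool_rot: [-1.571, 0.001, -0.232]
force: [-7.6, -0.2, 6.7]
grip_width: 0.0088
```

```bash
cat >> h.py <<'E'
def arc(base_th,ths,tilt):
    "shift & rot (call frame) for opening angles, tilt(th); bar stays where it is in the pads"
    T=toolT();R0=T[:3,:3];r0=None
    def H(t): t=np.radians(t);return FR@np.array([-.085*np.cos(t)+.033*np.sin(t),0,.085*np.sin(t)+.033*np.cos(t)])
    hb=H(base_th)
    for t in ths:
        dR=R.from_rotvec(FR@np.array([0,np.radians(tilt(t)-tilt(base_th)),0])).as_matrix()
        off=R0[:,1]*BAR   # bar->tcp vector now
        d=H(t)-hb+dR@off-off
        print(t,'x,y,z cm',(R0.T@d*100).round(2),'rot',R.from_matrix(R0.T@dR@R0).as_rotvec().round(3))
BAR=.018
E
python3 - <<'E'
from h import *
s=bot.observe();print(s['force'],s['grip_width'],s['qpos'].round(3),s['position'])
arc(0,[6,12,18,24,30,36,42,48,54,60],lambda t:t/2)
E
```

```text
[-7.55960104 -0.15909885  6.65472914] 0.008754539158459619 [-0.103  0.619 -0.336  1.871  0.301  0.702 -0.845] [0.54360954 0.132389   0.09522635]
6 x,y,z cm [ 0.3  -0.87 -0.  ] rot [ 0.    -0.     0.052]
12 x,y,z cm [ 0.68 -1.71 -0.  ] rot [ 0.    -0.     0.105]
18 x,y,z cm [ 1.15 -2.49 -0.  ] rot [ 0.    -0.     0.157]
24 x,y,z cm [ 1.7  -3.21 -0.  ] rot [ 0.    -0.     0.209]
30 x,y,z cm [ 2.32 -3.87 -0.  ] rot [ 0.    -0.     0.262]
36 x,y,z cm [ 3.   -4.46 -0.  ] rot [ 0.    -0.     0.314]
42 x,y,z cm [ 3.74 -4.96 -0.  ] rot [ 0.    -0.     0.367]
48 x,y,z cm [ 4.53 -5.38 -0.  ] rot [ 0.    -0.     0.419]
54 x,y,z cm [ 5.35 -5.72 -0.  ] rot [ 0.    -0.     0.471]
60 x,y,z cm [ 6.2  -5.96 -0.  ] rot [ 0.    -0.     0.524]
```

>>> arm_command([
  {"rx": 0, "ry": 0, "rz": 0.052, "x": 0.3, "y": -0.87, "z": 0, "gripper": -1},
  {"rx": 0, "ry": 0, "rz": 0.105, "x": 0.68, "y": -1.71, "z": 0, "gripper": -1},
  {"rx": 0, "ry": 0, "rz": 0.157, "x": 1.15, "y": -2.49, "z": 0, "gripper": -1},
  {"rx": 0, "ry": 0, "rz": 0.209, "x": 1.7, "y": -3.21, "z": 0, "gripper": -1},
  {"rx": 0, "ry": 0, "rz": 0.262, "x": 2.32, "y": -3.87, "z": 0, "gripper": -1},
])

```text
clock: 7.62
position: [0.566, 0.1271, 0.1344]
tool_rot: [-1.57, 0.266, -0.231]
force: [-3.5, 0.3, -4.0]
grip_width: 0.0092
```

```bash
python3 - <<'E'
from h import *
s=bot.observe();print(s['force'],s['grip_width'],s['qpos'].round(3),s['position'])
# bar estimate, relative to hinge in fixture
T=toolT();b=FR.T@(T[:3,3]-T[:3,1]*BAR-AX)-np.array([.05,.11,.078]);print(b,np.degrees(np.arctan2(b[2],-b[0])-np.arctan2(33,85)),np.hypot(b[0],b[2]))
arc(30,[36,42,48,54,60],lambda t:t/2)
E
```

```text
[-3.51919986  0.34964463 -3.97365137] 0.009209085544104436 [ 0.011  0.723 -0.417  1.577  0.142  1.119 -0.649] [0.56596942 0.12710294 0.13442196]
[-0.05623453 -0.0006936   0.07378741] 31.470443387953242 0.09277339775243132
36 x,y,z cm [ 0.51 -0.74 -0.  ] rot [0.    0.    0.052]
42 x,y,z cm [ 1.09 -1.43 -0.  ] rot [0.    0.    0.105]
48 x,y,z cm [ 1.73 -2.04 -0.  ] rot [0.    0.    0.157]
54 x,y,z cm [ 2.44 -2.58 -0.  ] rot [0.    0.    0.209]
60 x,y,z cm [ 3.2  -3.03 -0.  ] rot [0.    0.    0.262]
```

>>> arm_command([
  {"rx": 0, "ry": 0, "rz": 0.052, "x": 0.51, "y": -0.74, "z": 0, "gripper": -1},
  {"rx": 0, "ry": 0, "rz": 0.105, "x": 1.09, "y": -1.43, "z": 0, "gripper": -1},
  {"rx": 0, "ry": 0, "rz": 0.157, "x": 1.73, "y": -2.04, "z": 0, "gripper": -1},
  {"rx": 0, "ry": 0, "rz": 0.209, "x": 2.44, "y": -2.58, "z": 0, "gripper": -1},
  {"rx": 0, "ry": 0, "rz": 0.262, "x": 3.2, "y": -3.03, "z": 0, "gripper": -1},
])

```text
clock: 8.03
position: [0.604, 0.1181, 0.1563]
tool_rot: [-1.57, 0.528, -0.231]
force: [-7.2, 0.4, 13.2]
grip_width: 0.0088
```

>>> arm_command([
  {"rx": 0, "ry": 0, "rz": 0, "x": 0, "y": 0, "z": 0, "gripper": -1},
  {"rx": 0, "ry": 0, "rz": 0, "x": 0, "y": 0, "z": 0, "gripper": -1},
  {"rx": 0, "ry": 0, "rz": 0, "x": 0, "y": 0, "z": 0, "gripper": -1},
  {"rx": 0, "ry": 0, "rz": 0, "x": 0, "y": 0, "z": 0, "gripper": -1},
  {"rx": 0, "ry": 0, "rz": 0, "x": 0, "y": 0, "z": 0, "gripper": -1},
])

```text
clock: 8.45
position: [0.6038, 0.1182, 0.1562]
tool_rot: [-1.57, 0.526, -0.231]
force: [-7.8, -1.6, 17.2]
grip_width: 0.0083
```

```bash
python3 - <<'E'
from h import *
s=bot.observe();print(s['force'],s['grip_width'],s['qpos'].round(3),s['qd'].round(3),s['clock'])
T=toolT();b=FR.T@(T[:3,3]-T[:3,1]*BAR-AX)-np.array([.05,.11,.078]);print(b,np.degrees(np.arctan2(b[2],-b[0])-np.arctan2(33,85)),np.hypot(b[0],b[2]))
for n in ['scene','top','wrist']:
    im,d=bot.grab_frame(n);save(im,n+'4.png');np.save(n+'4P.npy',cloud(n,d));np.save(n+'4i.npy',im)
im=np.load('scene4i.npy')[170:380,210:470];save(cv2.resize(im,None,fx=3,fy=2.8),'s4z.png')
# flap angle from clouds in fixture frame
for n in ['scene','wrist','top']:
    P=(np.load(n+'4P.npy')-AX)@FR; q=P-np.array([.05,.11,.078])
    m=(abs(q[...,1])<.043)&(q[...,2]>.015)&(q[...,2]<.11)&(abs(q[...,0])<.08)
    a=np.degrees(np.arctan2(q[...,2],-q[...,0]))[m]; h,e=np.histogram(a,np.arange(30,130,4));print(n,m.sum(),dict(zip(e.astype(int).tolist(),h.tolist())))
E
```

```text
[-7.8463656  -1.59911572 17.24695789] 0.008320560746792995 [ 0.032  0.903 -0.419  1.227  0.062  1.521 -0.562] [ 0.    -0.     0.002  0.001 -0.    -0.     0.   ] 8.45
[-0.0130648  -0.00069666  0.09376246] 60.84955061912409 0.09466830330457182
scene 1358 {30: 0, 34: 0, 38: 0, 42: 0, 46: 0, 50: 10, 54: 35, 58: 600, 62: 292, 66: 65, 70: 37, 74: 33, 78: 93, 82: 81, 86: 26, 90: 33, 94: 13, 98: 10, 102: 11, 106: 15, 110: 4, 114: 0, 118: 0, 122: 0}
wrist 24056 {30: 0, 34: 0, 38: 0, 42: 0, 46: 0, 50: 29, 54: 595, 58: 5984, 62: 5111, 66: 2269, 70: 1142, 74: 628, 78: 1620, 82: 3168, 86: 469, 90: 905, 94: 203, 98: 228, 102: 371, 106: 717, 110: 592, 114: 25, 118: 0, 122: 0}
top 835 {30: 0, 34: 0, 38: 0, 42: 0, 46: 0, 50: 39, 54: 123, 58: 413, 62: 50, 66: 25, 70: 45, 74: 57, 78: 56, 82: 17, 86: 8, 90: 1, 94: 1, 98: 0, 102: 0, 106: 0, 110: 0, 114: 0, 118: 0, 122: 0}
```

View pics/s4z.png

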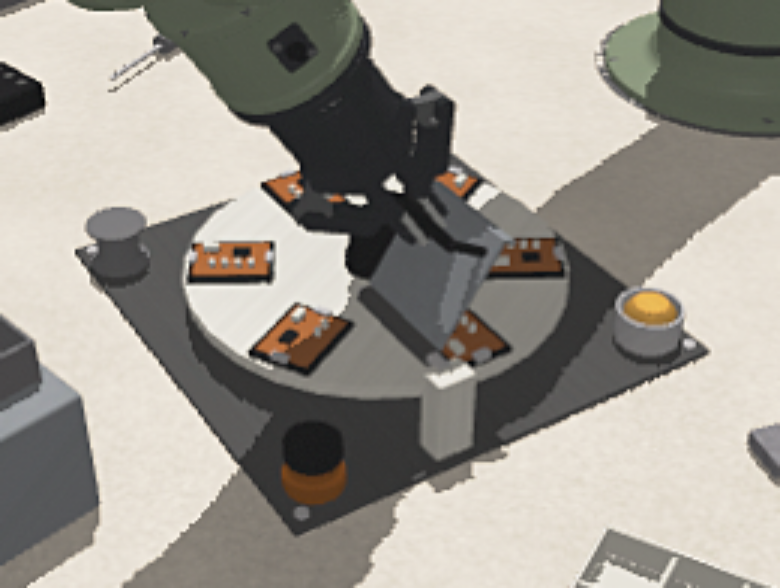

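View pics/wrist4.png

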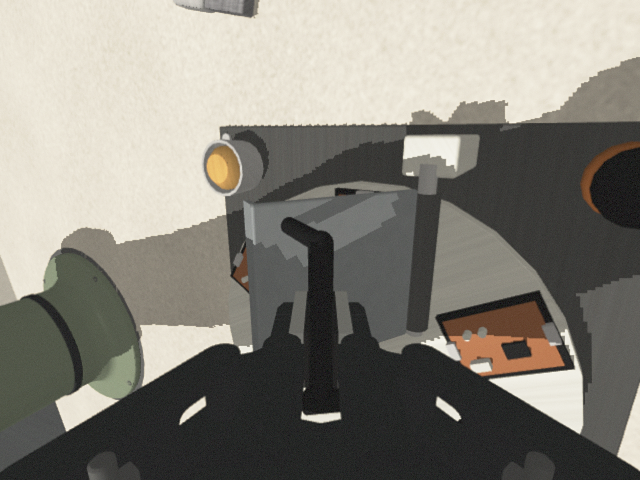

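View pics/top4.png

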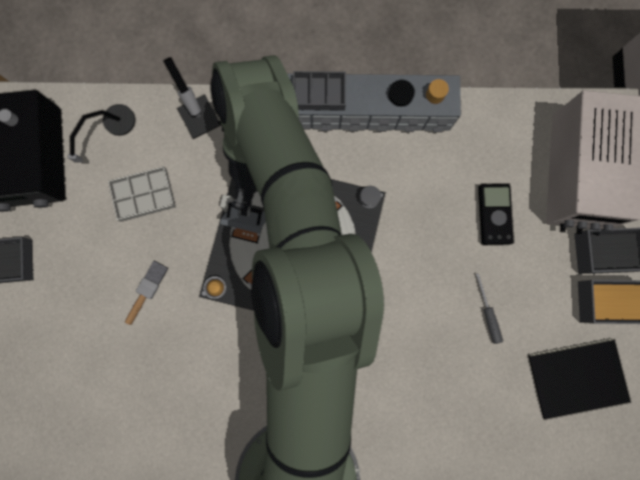

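>>> arm_command([
  {"rx": 0, "ry": 0, "rz": 0, "x": 0, "y": 0, "z": 0, "gripper": -1},
  {"rx": 0, "ry": 0, "rz": 0, "x": 0, "y": 0, "z": 0, "gripper": -1},
  {"rx": 0, "ry": 0, "rz": 0, "x": 0, "y": 0, "z": 0, "gripper": -1},
  {"rx": 0, "ry": 0, "rz": 0, "x": 0, "y": 0, "z": 0, "gripper": -1},
  {"rx": 0, "ry": 0, "rz": 0, "x": 0, "y": 0, "z": 0, "gripper": -1},
])

```text
clock: 9.02
position: [0.6038, 0.1182, 0.1562]
tool_rot: [-1.57, 0.526, -0.231]
force: [-8.2, -2.3, 18.2]
grip_width: 0.0087
```

>>> arm_command([
  {"rx": 0, "ry": 0, "rz": 0, "x": 0, "y": 0, "z": 0, "gripper": -1},
  {"rx": 0, "ry": 0, "rz": 0, "x": 0, "y": 0, "z": 0, "gripper": -1},
  {"rx": 0, "ry": 0, "rz": 0, "x": 0, "y": 0, "z": 0, "gripper": -1},
  {"rx": 0, "ry": 0, "rz": 0, "x": 0, "y": 0, "z": 0, "gripper": -1},
  {"rx": 0, "ry": 0, "rz": 0, "x": 0, "y": 0, "z": 0, "gripper": -1},
])

```text
clock: 9.43
position: [0.6038, 0.1181, 0.1562]
tool_rot: [-1.57, 0.525, -0.231]
force: [-7.4, -2.0, 18.2]
grip_width: 0.0088
```

```bash
python3 - <<'E'
from h import *
im,d=bot.grab_frame('wrist');save(im,'w5.png')
P=cloud('wrist',d);a=(np.load('wrist4P.npy'));print(np.abs(P-a)[...,2][100:300].mean())
i0=np.load('wrist4i.npy').astype(int);print(np.abs(im.astype(int)-i0).mean())
# fit flap plane: pixels on flap left part
P=(P-AX)@FR
q=P[215:300,250:285].reshape(-1,3);q2=P[215:320,345:400].reshape(-1,3)
for k in (q,q2):
    k=k[(k[:,2]>.08)&(k[:,2]<.2)];c=np.linalg.lstsq(np.c_[k[:,0],np.ones(len(k))],k[:,2],rcond=None)[0]
    w,V=np.linalg.eigh(np.cov(k.T));n=V[:,0]*np.sign(V[2,0]);print(len(k),n.round(3),'open deg',np.degrees(np.arctan2(n[0],n[2])))
E
```

```text
0.0028933836306462863
2.3388563368055557
2963 [ 0.754 -0.028  0.657] open deg 48.92498041752863
5750 [-0.993 -0.116  0.012] open deg -89.29114176421777
```

```bash
python3 - <<'E'
from h import *
rng=np.random.default_rng(0)
for n in ['scene','wrist','top']:
    P=(np.load(n+'4P.npy')-AX)@FR; q=P-np.array([.05,.11,.078])
    m=(abs(q[...,1])<.043)&(q[...,2]>.015)&(q[...,2]<.11)&(q[...,0]<.02)&(q[...,0]>-.08)
    k=q[m][:,[0,2]];best=0
    for _ in range(500):
        a,b=k[rng.integers(len(k),size=2)];d=b-a;L=np.hypot(*d)
        if L<.03: continue
        nn=np.array([-d[1],d[0]])/L;i=abs((k-a)@nn)<.002
        if i.sum()>best: best=i.sum();B=i
    w,V=np.linalg.eigh(np.cov(k[B].T));v=V[:,1]*np.sign(V[1,1]);print(n,best,len(k),np.degrees(np.arctan2(v[1],-v[0])),k[B].mean(0))
E
```

```text
scene 865 1323 58.24119215211614 [-0.0263975   0.04795989]
wrist 13970 22238 58.141142311005574 [-0.02693228  0.05149768]
top 426 835 57.855081812393436 [-0.03672918  0.06294792]
```

```bash
python3 - <<'E'
from h import *
print(bot.job_done()); s=bot.observe();print(s['clock'],s['force'],s['grip_width'])
E
```

```text
the job is handed in; nothing more can be done
None
the job is handed in; nothing more can be done
```

I turned the turntable one position clockwise, let go of the knob and lifted the guard. I handed the job in with the gripper still holding the flap open at about 60°. No verdict was reported, so these are my own last checks.

- **Turntable:** after release, the knob bar had gone from 76.8° to 16.9° in the wrist camera, so about 60°. In that picture the guard was still shut.
- **Guard:** line fits to the flap from all three cameras gave about 58°, and the arm's own pose gave about 61°. One rough plane fit gave 49° and −89°; I dropped it because it took in pixels that were not on the flap, and the RANSAC line fits replaced it.
- **Holding:** the arm's pose and the grip width stayed steady over the last second. The wrist force was also steady, at about 20 N. That is more than the 1.5 to 3 N needed to hold the flap, and I did not find the cause. It lies along the flap and may come from how the fingers close on the bar.
- **Bystanders:** I saw no change in the later pictures, but I did not measure their positions again.

The clock stood at about 9.5 s of the 40 s allowed.

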